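# Dispense one dust cap and nudge it to its stop

### The job

Press the dispenser's plunger fully down once and let it come back up, so that just one eyepiece dust cap comes out. Then, with the fingertips, nudge that cap sideways along the worktop into the V-stop that has the eyepiece standing behind it (not the one with the objective), until it is nested in the V. Do not pick up or lift the cap, and leave the other things where they are.

Things in the scene. Friction and masses are not known exactly. Their poses are not given: they have to be found in the camera images.
- dispenser: grey and aluminium cap dispenser fixed to the worktop. Origin on the worktop below the magazine's axis; the outlet faces its own -x (roughly to the robot). The magazine, an upright box without a bottom, 42 mm high, holds the stacked caps; its front is 26 mm to -x. Behind it (x 21 to 99 mm) is the drive housing, 66 mm high, with the plunger on top. Foot flanges 4 mm high reach 40 mm to either side
- plunger_top (a point): centre of the top of the plunger's round black button, 34 mm in diameter, 100 mm above the worktop when up; moves with it
- plunger (a joint): travel of the plunger in m: 0 up, 0.024 fully down (hard stop). Pressed straight down; a spring resists with 3 N at the top and 7 N at the bottom and brings it back up. A full press slides the lowest cap out; on release the next cap drops into its place
- cap_low: black plastic eyepiece dust cap, a flat closed disc with a ribbed edge, 39 mm outside diameter, 12 mm thick, 30 g; origin at the centre of its underside; loose. Lowest of the three stacked caps: the one that comes out, along the dispenser's -x, until its centre is about 70 mm from the dispenser's origin
- cap_mid: black plastic eyepiece dust cap, a flat closed disc with a ribbed edge, 39 mm outside diameter, 12 mm thick, 30 g; origin at the centre of its underside; loose. Middle cap of the stack, to stay in the magazine
- cap_top: black plastic eyepiece dust cap, a flat closed disc with a ribbed edge, 39 mm outside diameter, 12 mm thick, 30 g; origin at the centre of its underside; loose. Top cap of the stack, to stay in the magazine
- stop_left: aluminium V-stop fixed to the worktop to the left (+y) of the outlet, 10 mm high, two walls 46 mm long at 90 degrees. Origin on the worktop, at the centre of a cap that touches both walls; its own x axis points into the V (corner 28 mm from the origin), so a cap comes in moving along +x. The eyepiece or the objective stands behind it, 60 to 75 mm from the origin
- stop_right: aluminium V-stop fixed to the worktop to the right (-y) of the outlet, 10 mm high, two walls 46 mm long at 90 degrees. Origin on the worktop, at the centre of a cap that touches both walls; its own x axis points into the V (corner 28 mm from the origin), so a cap comes in moving along +x. The eyepiece or the objective stands behind it, 60 to 75 mm from the origin
- eyepiece: spare eyepiece, black stepped cylinder, 33 mm in diameter, 45 mm high, standing loose behind one of the two V-stops: it marks the stop to use. Origin at the centre of its underside
- objective: spare objective, pale metal with a tapering top, 24 mm in diameter, 36 mm high, standing loose behind the other V-stop. Origin at the centre of its underside
- vial: loose capped glass vial, 22 mm in diameter, 52 mm high, beside the dispenser; a bystander. Origin under its centre
- canister: loose black screw canister with a grey lid, 40 mm in diameter, 51 mm high, beside the dispenser; a bystander. Origin under its centre
- bottle: loose white dropper bottle, 28 mm in diameter, 67 mm high; a bystander. Origin under its centre
Things that resemble listed ones, but are neither listed nor needed, are in the scene too. What is shaped like the stop_left but blue or orange is not meant.

How it is judged:
By the outcome, as a careful person would: the job done as asked, in the order asked, and still so for the second after the job is handed in, with the robot touching nothing.
It also fails if it takes over 48 s, if anything falls off the work surface, if the arm or the gripper's body presses on something with over 40 N, if the wrist force passes 120 N, or if a joint passes its speed limit or range.

### The arm

A 7-joint arm with a two-finger parallel gripper is mounted at the origin on a cart in front of the work surface, level with it; the furniture and walls round the work are solid. World frame = base frame: x ahead of the robot, y to its left, z up, the work surface at z = 0. Lengths are in m, angles in rad, forces in N, time in s.
With the tool pointing down it reaches from about 0.425 to 0.95 m from the base axis. Payload 4.7 kg.
Tool frame: the origin (TCP) lies midway between the tips of the shut fingers; the grasp point (between the pads) lies 19 mm behind it (robot.hold_point_z is the distance from the TCP to the grasp point, in m); z points along the fingers, y is the line along which they close (so a half turn about z gives the same grasp; the last joint's range is limited). The gripper opens to 87 mm and grips with 3 to 60 N. Pads are 19 mm wide; open, the fingers measure 117 mm over their backs; the gripper's body (75 mm by 190 mm) begins 51 mm behind the grasp point.
Start: joints at [1.102, 0.469, -0.049, 1.532, 0.024, 1.141, -0.082], TCP at [0.287, -0.611, 0.223] pointing down, gripper open.
Joint ranges: [-2.59, 2.59], [-0.33, 1.99], [-1.39, 1.29], [0.1, 2.45], [-1.04, 4.18], [0.21, 1.99], [-2.66, 2.66]. Speed limits (rad/s): [2.57, 2.57, 3.14, 3.14, 3.14, 3.14, 3.14].

### API

Orientations are given as a rotation vector (axis times angle).
In Python, from rig import robot gives the robot as it stands.
- The arm moves only by the tool drive_tool, never from a script. Its argument "deltas" is a list of rows, each a list of 6 numbers: the shift along the tool's x, y, z in m, then the turn, a rotation vector about the tool's x, y, z in rad. A call has exactly 5 rows; each row is the pose to reach, as a shift and turn from the pose commanded when the call began, along the tool's axes at that moment; what a row does not reach only later rows make up. A row lasts 1/12 s, in which the tool goes at most 41.7 mm and 7.16 degrees, less where a joint would pass 70% of its speed; a pose out of reach is approached as far as the arm can. A call with a gripper value outside its range is refused whole. "hand" is the closure, from 0 (fully open) to 1 (shut), set as the call begins (left out, the last holds). The fingers move at their own pace and stop on an object; "newtons" is the grip in N (left out, the last holds). Time passes only in rows, so rows that repeat a pose let the fingers close, or fill a call up. It gives the time, the measured TCP pose, the force, the opening and the grip force at its end, in the units of the state.
- robot.sense(): the state, without advancing time (a new reading comes with each control period).
- robot.camera(name): name is "scene" or "top"; returns a dict with "pixels" (400x640x3 uint8, red, green, blue), "range_z" (400x640 float32, m along the optical axis (not along the pixel's ray), 0 where there is no reading), "fov_y" (degrees; the focal length in pixels is half the picture's height over the tangent of half this angle, whatever the lens; pixels are square), "cx", "cy" (the principal point, pixels), "dist_coeffs" ([k1, k2, p1, p2, k3] as OpenCV has them; the pictures are not rectified), "R" (3x3) and "t" (3): a world point X has camera coordinates R X + t. Camera axes: x right, y down, z forward; pixel columns grow to the right and rows downward; lengths in m; the calibration is good to about 2 mm. A picture is of the moment at which its call begins.
- robot.job_done(): hands the job in; it is judged then, once.
Trained networks look in a picture, given as the dict that the camera call returned (one of the last four; its "shot" number tells which), for a name from the list of things; names that differ only in an ending like _2 or _b are one class to them, and where a whole thing is asked for, a point or a joint stands for the part that bears it (a point fixed in the world has none). Each returns a list of dicts, best first, with "confidence" (0 to 1); they miss things now and then, are a little off and sometimes report something else, mostly with a low value. They report only what shows in the picture. A call takes as long as a camera call. They do not tell look-alikes from the thing itself.
- robot.find_in(picture, name): "location" ([x, y, z] in m, in world coordinates, good to about 4 mm: the middle of the surface that is visible of it).
- robot.outline_of(picture, name): "mask" (400x640 bool, what is visible of it).
- robot.tip_of(picture, name): "location" ([x, y, z] in m, in world coordinates, good to about 4 mm: a listed point, or the origin of a listed thing).
The state is a dict: "time_s": time; "q": joint angles; "qvel": joint speeds; "joint_torque": joint torques, N m; "eef_pos": TCP position; "tool_rot": TCP orientation; "wrist_force": force on the tool from outside, world axes, zero at the start; "torque": the same for the moment, N m; "gripper_width": finger opening in m; "gripper_force": force on a finger pad.
Only numpy, scipy, OpenCV 4.12 (cv2) and the standard library are available. Lean on these libraries where they do the work, as an engineer would, in place of code of your own. Each camera call takes 0.05 s, during which the arm holds its last target. There are 200 camera calls.

## Working session

There is one attempt and no reset: what is moved stays moved. The work goes in short steps, Python scripts to look and compute and a tool call to move; the robot and the scene stay as the last step left them, time stands still between calls to the robot, and variables do not carry over. Pictures are saved under pics/ and viewed, at most 10 in all, crops included, and the job is handed in when it is done.

Besides the shell and the picture viewer there is one more tool, called as name([rows], argument=value, ...), one row to a line, values as JSON. drive_tool: Moves the arm, as the interface text tells. Its arguments: {"type":"object","properties":{"deltas":{"type":"array","items":{"type":"array","items":{"type":"number"}}},"hand":{"type":"number"},"newtons":{"type":"number"}},"required":["deltas"]}

```bash
mkdir -p pics; python3 - <<'E'
from rig import robot
import cv2,numpy as np
s=robot.sense();print(s['time_s'],s['eef_pos'],s['tool_rot'],s['wrist_force'],s['gripper_width'])
for c in ("top","scene"):
    p=robot.camera(c); cv2.imwrite(f"pics/{c}0.png",p['pixels'][:,:,::-1])
    print(c,p['fov_y'],p['t'],p['dist_coeffs'])
    for n in ["dispenser","plunger_top","stop_left","stop_right","eyepiece","objective","vial","canister","bottle","cap_top"]:
        print(n,[(np.round(d['location'],3).tolist(),round(d['confidence'],2)) for d in robot.tip_of(p,n)][:4])
E
```

```text
0.0 [ 0.287127   -0.61019028  0.22147053] [-3.06400470e+00 -6.84882750e-01  7.97459533e-04] [ 0.11473538  0.69012178 -0.34271741] 0.0870020536514739
top 49.97099839807306 [0.01937081 0.5757274  0.87906415] [-0.06406579  0.          0.          0.          0.        ]
dispenser [([0.597, 0.076, -0.0], 0.85)]
plunger_top [([0.656, 0.072, 0.098], 0.69)]
stop_left [([0.434, 0.148, 0.001], 0.72), ([0.429, 0.031, 0.002], 0.7), ([0.597, 0.073, 0.027], 0.26)]
stop_right [([0.532, -0.049, 0.001], 0.54)]
eyepiece [([0.537, 0.267, -0.003], 0.63)]
objective [([0.517, -0.115, 0.003], 0.58)]
vial [([0.671, 0.171, -0.001], 0.57)]
canister [([0.671, -0.032, 0.002], 0.57)]
bottle [([0.676, -0.107, 0.002], 0.59), ([0.53, -0.051, 0.001], 0.59)]
cap_top [([0.59, 0.071, 0.027], 0.5)]
scene 52.11714906067409 [0.45452407 0.28064745 0.60430672] [0.03382262 0.         0.         0.         0.        ]
dispenser [([0.591, 0.075, 0.002], 0.97)]
plunger_top [([0.651, 0.075, 0.098], 0.55), ([0.521, -0.114, -0.0], 0.32)]
stop_left [([0.429, 0.149, -0.001], 0.85), ([0.432, 0.022, 0.001], 0.67)]
stop_right [([0.531, -0.052, 0.004], 0.73)]
eyepiece [([0.537, 0.264, -0.003], 0.93)]
objective [([0.52, -0.113, -0.001], 0.7)]
vial [([0.679, 0.172, 0.005], 0.68)]
canister [([0.671, -0.027, -0.004], 0.61)]
bottle [([0.68, -0.104, 0.001], 0.49)]
cap_top [([0.596, 0.079, 0.023], 0.49)]
```

View pics/top0.png

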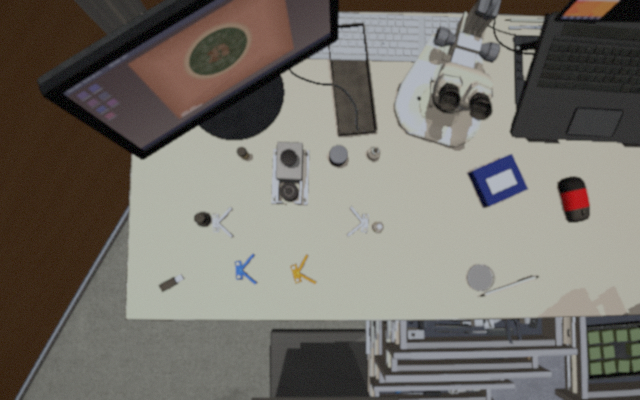

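View pics/scene0.png

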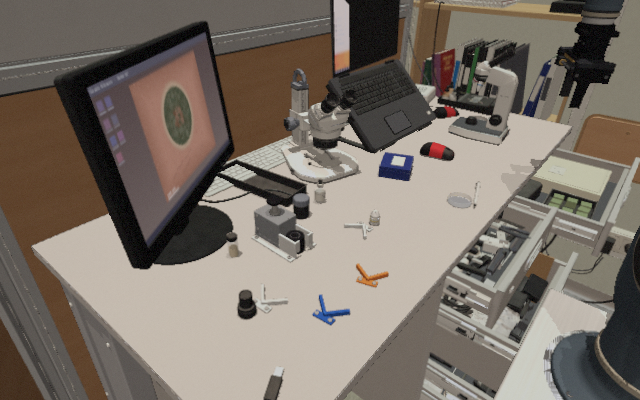

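The eyepiece (top pixel 203,219) stands behind the aluminium V at (222,222), so the target is stop_left, which opens towards -y. The blue and orange Vs, at (243,270) and (302,271), are decoys. Next I'll get exact geometry from the depth data.

```bash
cat > h.py <<'E'
import cv2,numpy as np
def cloud(p):
    h,w=p['range_z'].shape; f=h/2/np.tan(np.radians(p['fov_y']/2))
    K=np.array([[f,0,p['cx']],[0,f,p['cy']],[0,0,1]])
    v,u=np.mgrid[:h,:w]
    n=cv2.undistortPoints(np.stack([u,v],-1).reshape(-1,1,2).astype(float),K,np.array(p['dist_coeffs'])).reshape(h,w,2)
    z=p['range_z']; c=np.dstack([n*z[...,None],z]); 
    X=(c-p['t'])@p['R']; X[z==0]=np.nan; return X
E
python3 - <<'E'
from rig import robot
from h import *
p=robot.camera('top');X=cloud(p);I=p['pixels'].astype(int)
print('table z',np.nanmedian(X[250:260,150:230,2]))
np.set_printoptions(linewidth=250)
print('heights mm rows204-240, cols196-238')
print((X[202:242,194:238,2]*1000).round().astype(int))
print('corner xy',X[222,217],X[207,232],X[237,233])
print('dispenser'); print((X[146:210:2,262:322:2,2]*1000).round().astype(int)); print(X[190,290],X[158,290])
# tall stuff near
m=(X[...,2]>.12)&(X[...,0]<.9)&(abs(X[...,1]-.07)<.25)
print('tall min x',[(y,np.nanmin(np.where(m&(abs(X[...,1]-y)<.025),X[...,0],9)).round(3),np.nanmin(np.where(m&(abs(X[...,1]-y)<.025),X[...,2],9)).round(3)) for y in np.arange(-.15,.35,.05)])
E
```

```text
table z -0.0011369803245317614
heights mm rows204-240, cols196-238
[[                   1                   -3                   -3 ...                    2                   -1                    0]
 [                  -2                   -1                   -2 ...                   -2                    3                   -3]
 [                  -3                    1                    1 ...                    1                   -5                   -2]
 ...
 [                   1                   -2                    3 ...                   -3                   -3 -9223372036854775808]
 [                  -2                   -1                    0 ...                    0                   -2                   -1]
 [                   2                   -4                   -2 ...                   -3                   -3                    1]]
corner xy [0.53002878 0.23188997 0.00901822] [ 0.56355675  0.2020837  -0.00219972] [0.49794761 0.19820045 0.00051299]
dispenser
[[                  -1                   -3                    2                   -2                
[... 20457 characters left out ...]
p.float64(9.0), np.float64(9.0)), (np.float64(-0.04999999999999999), np.float64(9.0), np.float64(9.0)), (np.float64(2.7755575615628914e-17), np.float64(0.868), np.float64(0.12)), (np.float64(0.05000000000000002), np.float64(0.837), np.float64(0.12)), (np.float64(0.1), np.float64(0.804), np.float64(0.12)), (np.float64(0.15000000000000005), np.float64(0.772), np.float64(0.12)), (np.float64(0.20000000000000004), np.float64(0.739), np.float64(0.12)), (np.float64(0.25), np.float64(0.707), np.float64(0.12)), (np.float64(0.30000000000000004), np.float64(0.677), np.float64(0.12))]<stdin>:7: RuntimeWarning: invalid value encountered in cast
<stdin>:9: RuntimeWarning: invalid value encountered in cast
```

```bash
python3 - <<'E'
from rig import robot
from h import *
from scipy.optimize import minimize
Z=[cloud(robot.camera('top')) for _ in range(4)]
X=np.nanmean(Z,0)
m=(X[...,2]>.0055)&(X[...,2]<.014)&(abs(X[...,0]-.53)<.055)&(abs(X[...,1]-.215)<.04)
P=X[m][:,:2]; P=P[np.hypot(*(P-[.537,.266]).T)>.024]
print(len(P))
# wall centrelines: V with corner c, axis angle a ; distance to nearest of two segments
def d(q):
    c=q[:2];r=np.full(len(P),9.)
    for s in(-1,1):
        u=-np.array([np.cos(q[2]+s*np.pi/4),np.sin(q[2]+s*np.pi/4)])
        t=np.clip((P-c)@u,0,.046); r=np.minimum(r,np.hypot(*(P-c-t[:,None]*u).T))
    return np.minimum(r,.008)
b=min((minimize(lambda q:(d(q)**2).sum(),[.53,.23,a],method='Nelder-Mead') for a in(1.2,1.57,1.9)),key=lambda r:r.fun)
c=b.x[:2];a=b.x[2];print('corner',c,'axis deg',np.degrees(a),'rms',np.sqrt(b.fun/len(P)),'origin if inner-corner(+2mm)',c-.031*np.array([np.cos(a),np.sin(a)]))
# dispenser axis
H=X[(X[...,2]>.058)&(X[...,2]<.072)&(abs(X[...,0]-.655)<.07)&(abs(X[...,1]-.073)<.05)][:,:2]
print('housing',cv2.minAreaRect((H*1000).astype(np.float32)))
B=X[(X[...,2]>.09)&(X[...,2]<.105)&(abs(X[...,0]-.655)<.04)&(abs(X[...,1]-.073)<.04)];print('button',B.mean(0))
C=X[(X[...,2]>.030)&(X[...,2]<.0375)&(np.hypot(X[...,0]-.597,X[...,1]-.073)<.019)];print('cap top',C.mean(0))
E
```

```text
125
corner [0.52979822 0.23364682] axis deg 92.60887412521649 rms 0.0024937745249562515 origin if inner-corner(+2mm) [0.53120926 0.20267895]
housing ((654.9494018554688, 74.24208068847656), (56.12962341308594, 75.66034698486328), 88.68999481201172)
button [0.65461121 0.07404271 0.09809544]
cap top [0.59630317 0.07446971 0.03500034]
```

drive_tool([
  [0.02,-0.015,0,0,0,0],
  [0.052,-0.039,0,0,0,0],
  [0.084,-0.063,0,0,0,0],
  [0.116,-0.087,0,0,0,0],
  [0.148,-0.111,0,0,0,0],
], hand=1, newtons=20)

```text
time_s: 1.77
eef_pos: [0.3747, -0.4457, 0.2227]
tool_rot: [3.066, 0.684, 0.0]
wrist_force: [0.0, 0.3, -0.5]
gripper_width: 0.0617
gripper_force: 0.0
```

drive_tool([
  [0.032,-0.024,0,0,0,0],
  [0.064,-0.048,0,0,0,0],
  [0.096,-0.072,0,0,0,0],
  [0.128,-0.096,0,0,0,0],
  [0.16,-0.12,0,0,0,0],
])

```text
time_s: 2.18
eef_pos: [0.4684, -0.2689, 0.2229]
tool_rot: [3.065, 0.685, 0.001]
wrist_force: [-0.3, -0.3, 0.5]
gripper_width: 0.028
gripper_force: 0.0
```

drive_tool([
  [0.032,-0.024,0,0,0,-0.12],
  [0.064,-0.048,0,0,0,-0.24],
  [0.096,-0.072,0,0,0,-0.36],
  [0.128,-0.096,0,0,0,-0.48],
  [0.16,-0.12,0,0,0,-0.6],
])

```text
time_s: 2.6
eef_pos: [0.5621, -0.0922, 0.223]
tool_rot: [2.721, 1.568, 0.001]
wrist_force: [0.4, -0.5, 0.0]
gripper_width: 0.002
gripper_force: 0.0
```

drive_tool([
  [0.039,-0.001,0.005,0,0,-0.11],
  [0.078,-0.002,0.02,0,0,-0.22],
  [0.116,-0.003,0.04,0,0,-0.33],
  [0.154,-0.004,0.06,0,0,-0.43],
  [0.1925,-0.004,0.07,0,0,-0.53],
])

```text
time_s: 3.02
eef_pos: [0.6546, 0.0739, 0.1506]
tool_rot: [-2.217, -2.224, 0.005]
wrist_force: [0.3, -0.4, 1.5]
gripper_width: 0.0006
gripper_force: 0.0
```

drive_tool([
  [0,0,0.01,0,0,0],
  [0,0,0.02,0,0,0],
  [0,0,0.03,0,0,0],
  [0,0,0.035,0,0,0],
  [0,0,0.035,0,0,0],
])

```text
time_s: 3.43
eef_pos: [0.6541, 0.0711, 0.1164]
tool_rot: [-2.225, -2.217, 0.005]
wrist_force: [-0.5, -0.1, 0.3]
gripper_width: 0.0006
gripper_force: 0.0
```

drive_tool([
  [0,0,0.01,0,0,0],
  [0,0,0.018,0,0,0],
  [0,0,0.025,0,0,0],
  [0,0,0.031,0,0,0],
  [0,0,0.037,0,0,0],
])

```text
time_s: 3.85
eef_pos: [0.6558, 0.0725, 0.0817]
tool_rot: [2.222, 2.218, 0.0]
wrist_force: [-1.8, -1.6, 9.1]
gripper_width: 0.0
gripper_force: 4.3
```

drive_tool([
  [0,0,0.003,0,0,0],
  [0,0,0.005,0,0,0],
  [0,0,0.006,0,0,0],
  [0,0,0.007,0,0,0],
  [0,0,0.007,0,0,0],
])

```text
time_s: 4.27
eef_pos: [0.6558, 0.0726, 0.0761]
tool_rot: [2.222, 2.217, 0.0]
wrist_force: [-3.2, -1.8, 13.5]
gripper_width: 0.0003
gripper_force: 6.4
```

drive_tool([
  [0,0,0.001,0,0,0],
  [0,0,0.002,0,0,0],
  [0,0,0.002,0,0,0],
  [0,0,0.002,0,0,0],
  [0,0,0.002,0,0,0],
])

```text
time_s: 4.68
eef_pos: [0.6559, 0.0726, 0.076]
tool_rot: [2.222, 2.217, -0.0]
wrist_force: [-6.6, -3.0, 22.5]
gripper_width: 0.0008
gripper_force: 10.9
```

```bash
python3 - <<'E'
from rig import robot
from h import *
p=robot.camera('scene'); cv2.imwrite("pics/s1.png",cv2.resize(p['pixels'][180:340,200:400,::-1],(800,640))[:600])
E
```

```text
(no output)
```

View pics/s1.png

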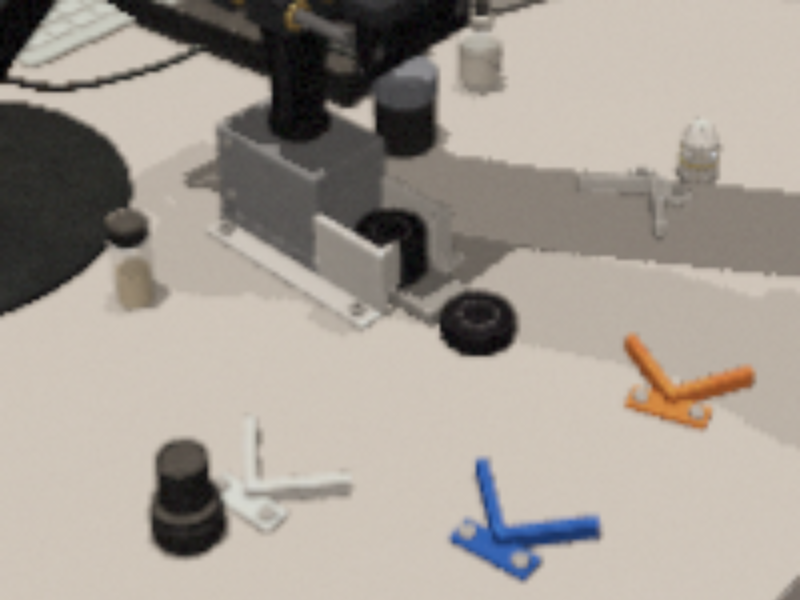

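The TCP has stopped at 76 mm with the force rising, so the plunger is on its hard stop. The cap is out at crop pixel (478,322). Now I'll release it.

drive_tool([
  [0,0,-0.012,0,0,0],
  [0,0,-0.03,0,0,0],
  [0,0,-0.05,0,0,0],
  [0,0,-0.075,0,0,0],
  [0,0,-0.085,0,0,0],
])

```text
time_s: 5.15
eef_pos: [0.6566, 0.0738, 0.1599]
tool_rot: [2.221, 2.218, 0.006]
wrist_force: [0.5, 0.5, 1.2]
gripper_width: 0.0003
gripper_force: 0.0
```

drive_tool([
  [-0.03,-0.025,-0.01,0,0,0],
  [-0.055,-0.055,-0.01,0,0,0],
  [-0.08,-0.085,-0.01,0,0,0],
  [-0.1,-0.11,-0.01,0,0,0],
  [-0.115,-0.13,-0.01,0,0,0],
], hand=0.75)

```text
time_s: 5.57
eef_pos: [0.5223, -0.0438, 0.1659]
tool_rot: [-2.225, -2.217, 0.004]
wrist_force: [-1.1, -0.4, 0.1]
gripper_width: 0.0205
gripper_force: 0.0
```

```bash
cat > look.py <<'E'
from rig import robot
from h import *
import sys
s=robot.sense();print(s['time_s'],s['eef_pos'],s['tool_rot'],s['gripper_width'])
for c in('top','scene'):
    p=robot.camera(c);X=cloud(p)
    m=(X[...,2]>.008)&(X[...,2]<.016)&(X[...,0]>.47)&(X[...,0]<.565)&(X[...,1]>.03)&(X[...,1]<.23)&(p['pixels'].sum(-1)<200)
    P=X[m][:,:2]
    if len(P)>5: print(c,len(P),'rect',cv2.minEnclosingCircle((P*1000).astype(np.float32)),P.mean(0))
    for n in('cap_low','plunger_top'): print(n,[(np.round(d['location'],3).tolist(),round(d['confidence'],2)) for d in robot.tip_of(p,n)][:4])
    cv2.imwrite(f"pics/{c}{sys.argv[1]}.png",cv2.resize(p['pixels'][150:270,180:340,::-1],(800,600)))
E
python3 look.py 2
```

```text
5.5667 [ 0.52226005 -0.04384847  0.16590454] [-2.22486898 -2.21744206  0.00364582] 0.0204699895384283
cap_low [([0.529, 0.08, -0.001], 0.8)]
plunger_top [([0.652, 0.076, 0.094], 0.45)]
scene 186 rect ((524.193115234375, 78.82077026367188), 20.044004440307617) [0.52302033 0.08184261]
cap_low [([0.528, 0.078, -0.001], 0.85)]
plunger_top [([0.649, 0.075, 0.1], 0.48)]
```

View pics/top2.png

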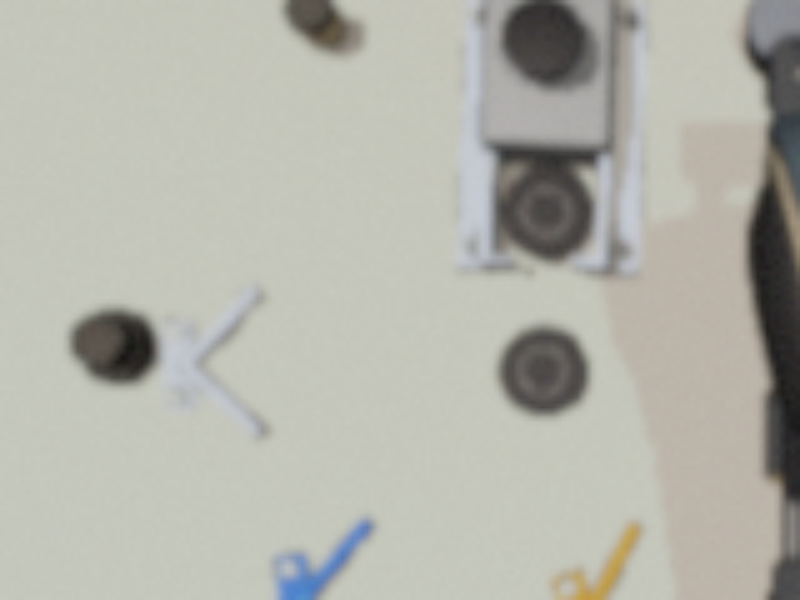

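The plunger is back up, a cap remains in the magazine at crop (545,210), and one cap is out at crop (545,370), about (0.526, 0.078). It lies nearly on the V's axis. I'll descend on its -y side.

drive_tool([
  [0.03,0,0.02,0,0,0],
  [0.055,0,0.05,0,0,0],
  [0.072,0,0.08,0,0,0],
  [0.072,0,0.1,0,0,0],
  [0.072,0,0.11,0,0,0],
])

```text
time_s: 6.28
eef_pos: [0.524, 0.0333, 0.0539]
tool_rot: [-2.215, -2.223, 0.003]
wrist_force: [0.7, -0.2, -0.5]
gripper_width: 0.0222
gripper_force: 0.0
```

drive_tool([
  [0,0,0.015,0,0,0],
  [0,0,0.03,0,0,0],
  [0,0,0.04,0,0,0],
  [0,0,0.045,0,0,0],
  [0,0,0.045,0,0,0],
])

```text
time_s: 6.7
eef_pos: [0.525, 0.0306, 0.011]
tool_rot: [-2.222, -2.22, 0.001]
wrist_force: [-0.2, 1.0, -0.2]
gripper_width: 0.022
gripper_force: 0.0
```

drive_tool([
  [0,0,0.003,0,0,0],
  [0.002,0,0.005,0,0,0],
  [0.006,0,0.005,0,0,0],
  [0.012,0,0.005,0,0,0],
  [0.02,0,0.005,0,0,0],
])

```text
time_s: 7.12
eef_pos: [0.5254, 0.0509, 0.0072]
tool_rot: [2.223, 2.219, 0.001]
wrist_force: [-1.1, 0.3, 0.1]
gripper_width: 0.0215
gripper_force: 0.0
```

drive_tool([
  [0.008,0.0,0,0,0,0],
  [0.016,0.001,0,0,0,0],
  [0.024,0.001,0,0,0,0],
  [0.032,0.001,0,0,0,0],
  [0.04,0.002,0,0,0,0],
])

```text
time_s: 7.53
eef_pos: [0.5269, 0.0917, 0.0068]
tool_rot: [-2.222, -2.221, 0.0]
wrist_force: [-0.8, -0.6, 0.8]
gripper_width: 0.0218
gripper_force: 0.2
```

drive_tool([
  [0.008,0.0,0,0,0,0],
  [0.016,0.001,0,0,0,0],
  [0.024,0.001,0,0,0,0],
  [0.032,0.002,0,0,0,0],
  [0.038,0.002,0,0,0,0],
])

```text
time_s: 7.95
eef_pos: [0.5294, 0.1299, 0.0068]
tool_rot: [-2.222, -2.221, -0.001]
wrist_force: [0.2, -0.6, 0.4]
gripper_width: 0.0216
gripper_force: 0.1
```

```bash
python3 look.py 3
```

```text
7.95 [0.52938604 0.12985282 0.00680029] [-2.22194323e+00 -2.22093128e+00 -9.23174520e-04] 0.02155504805470325
cap_low [([0.659, 0.072, 0.099], 0.52)]
plunger_top [([0.657, 0.076, 0.099], 0.5)]
scene 303 rect ((523.1309204101562, 146.40086364746094), 31.03864860534668) [0.52655212 0.15303723]
cap_low [([0.531, 0.155, -0.005], 0.8)]
plunger_top [([0.65, 0.076, 0.098], 0.64)]
```

View pics/scene3.png

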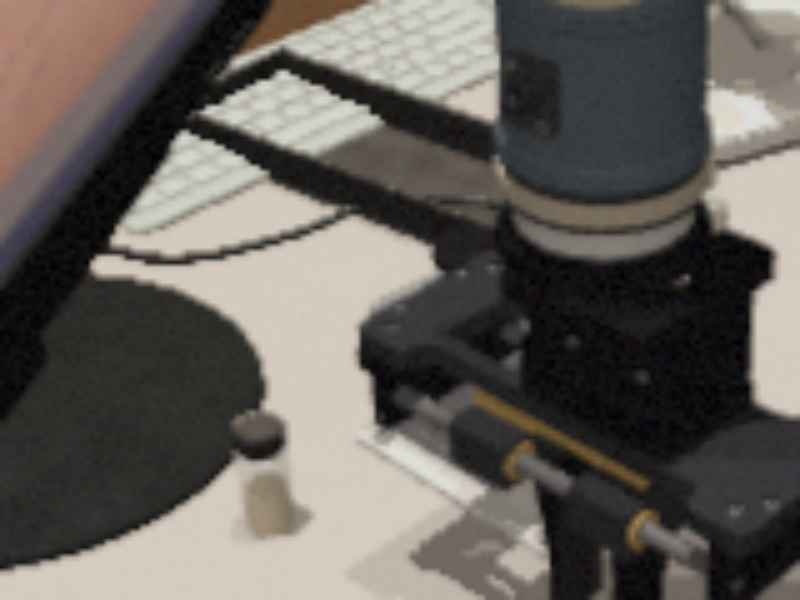

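The cap is following, at y about 0.155, which is the TCP plus 25 mm. The view is mostly the gripper. I'll keep pushing.

drive_tool([
  [0.008,0,0,0,0,0],
  [0.016,0,0,0,0,0],
  [0.024,0,0,0,0,0],
  [0.031,0,0,0,0,0],
  [0.037,0,0,0,0,0],
])

```text
time_s: 8.67
eef_pos: [0.5291, 0.1672, 0.0068]
tool_rot: [-2.221, -2.221, -0.001]
wrist_force: [-0.4, 0.4, -0.4]
gripper_width: 0.0218
gripper_force: 0.1
```

drive_tool([
  [0.002,0,0,0,0,0],
  [0.004,0,0,0,0,0],
  [0.006,0,0,0,0,0],
  [0.008,0,0,0,0,0],
  [0.008,0,0,0,0,0],
])

```text
time_s: 9.08
eef_pos: [0.5293, 0.1738, 0.0068]
tool_rot: [2.222, 2.22, 0.0]
wrist_force: [-0.5, -1.1, -0.1]
gripper_width: 0.022
gripper_force: 0.0
```

drive_tool([
  [0.001,0,0,0,0,0],
  [0.002,0,0,0,0,0],
  [0.003,0,0,0,0,0],
  [0.003,0,0,0,0,0],
  [0.003,0,0,0,0,0],
])

```text
time_s: 9.5
eef_pos: [0.5294, 0.1764, 0.0067]
tool_rot: [2.223, 2.22, -0.0]
wrist_force: [0.3, -1.2, -0.6]
gripper_width: 0.0218
gripper_force: 0.4
```

drive_tool([
  [0.001,0,0,0,0,0],
  [0.002,0,0,0,0,0],
  [0.003,0,0,0,0,0],
  [0.003,0,0,0,0,0],
  [0.003,0,0,0,0,0],
])

```text
time_s: 9.92
eef_pos: [0.5298, 0.1775, 0.0066]
tool_rot: [2.223, 2.217, -0.003]
wrist_force: [1.9, -4.3, 0.4]
gripper_width: 0.0219
gripper_force: 2.7
```

```bash
python3 look.py 4
```

```text
9.9167 [0.52976534 0.17746453 0.00664639] [ 2.22253781  2.21730317 -0.0031872 ] 0.02192439323731033
cap_low []
plunger_top [([0.657, 0.076, 0.098], 0.66)]
scene 335 rect ((523.9915771484375, 193.2735137939453), 29.715242385864258) [0.52737446 0.19805257]
cap_low [([0.532, 0.204, -0.003], 0.71), ([0.539, 0.264, -0.001], 0.48)]
plunger_top []
```

Contact force is building at the expected position (4.3 N, TCP at 0.1775). I'll push slightly more to seat the cap, then back off.

drive_tool([
  [0.001,0,0,0,0,0],
  [0.002,0,0,0,0,0],
  [0.002,0,0,0,0,0],
  [0.002,0,0,0,0,0],
  [0.002,0,0,0,0,0],
])

```text
time_s: 10.63
eef_pos: [0.5299, 0.1779, 0.0066]
tool_rot: [2.223, 2.215, -0.006]
wrist_force: [2.1, -7.9, 2.1]
gripper_width: 0.022
gripper_force: 3.9
```

drive_tool([
  [-0.004,0,0,0,0,0],
  [-0.012,0,0,0,0,0],
  [-0.025,0,0,0,0,0],
  [-0.045,0,0,0,0,0],
  [-0.06,0,0,0,0,0],
])

```text
time_s: 11.05
eef_pos: [0.5287, 0.1202, 0.0066]
tool_rot: [-2.222, -2.22, 0.001]
wrist_force: [-0.1, -0.8, -1.0]
gripper_width: 0.0218
gripper_force: 0.0
```

drive_tool([
  [-0.01,0,-0.02,0,0,0],
  [-0.02,0,-0.05,0,0,0],
  [-0.04,0,-0.09,0,0,0],
  [-0.07,0,-0.12,0,0,0],
  [-0.1,0,-0.14,0,0,0],
])

```text
time_s: 11.47
eef_pos: [0.5295, 0.0222, 0.1495]
tool_rot: [2.218, 2.223, 0.005]
wrist_force: [1.0, -0.2, -0.2]
gripper_width: 0.0221
gripper_force: 0.0
```

drive_tool([
  [-0.03,0,0,0,0,0],
  [-0.06,0,0,0,0,0],
  [-0.09,0,0,0,0,0],
  [-0.1,0,0,0,0,0],
  [-0.1,0,0,0,0,0],
])

```text
time_s: 11.88
eef_pos: [0.5283, -0.0823, 0.1464]
tool_rot: [2.229, 2.213, -0.002]
wrist_force: [-0.5, -0.3, 0.1]
gripper_width: 0.0218
gripper_force: 0.0
```

```bash
python3 look.py 5
```

```text
11.8833 [ 0.5282877  -0.08225066  0.14643244] [ 2.22937429e+00  2.21299457e+00 -1.73702115e-03] 0.021762555885242296
cap_low [([0.533, 0.202, -0.002], 0.69)]
plunger_top [([0.653, 0.074, 0.096], 0.75)]
scene 235 rect ((527.3719482421875, 203.4840850830078), 19.140104293823242) [0.52722529 0.20411712]
cap_low [([0.534, 0.203, -0.004], 0.67)]
plunger_top [([0.651, 0.073, 0.098], 0.76)]
```

View pics/top5.png

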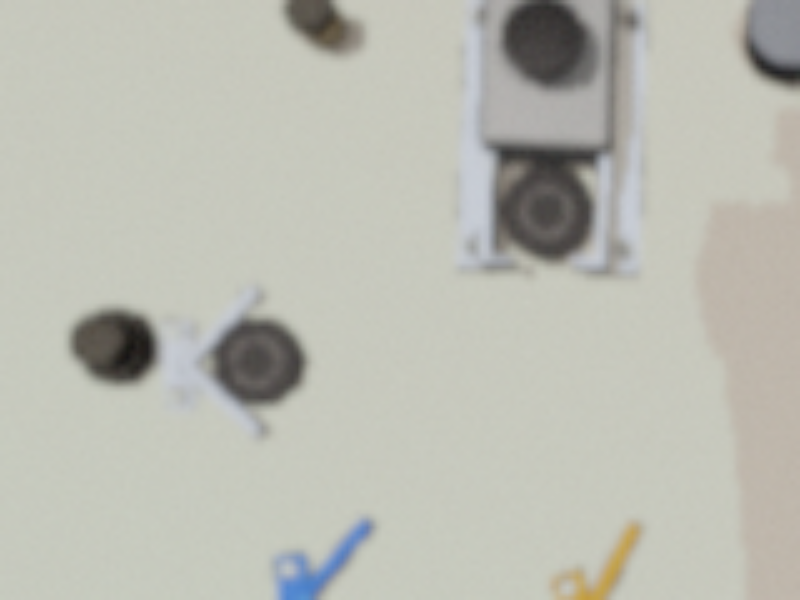

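The cap, at crop (258,360), is touching both walls of the eyepiece's V. The eyepiece, vial and dispenser haven't moved, and the arm is clear.

```bash
python3 -c "
from rig import robot
print(robot.job_done())"
```

```text
the job is handed in; nothing more can be done
None
```

I pressed the plunger fully down once and released it; one cap came out, I nudged it into the eyepiece's V-stop (`stop_left`) until it touched both walls, and handed the job in at about 12 s.

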